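# Return the setting gauge to its rack and log it

## Task

Return the T-shaped setting gauge from the bench to its own T-shaped recess in the sloping gauge rack: lower it in until it lies flat in the recess before you let go of it, do not drop it in. Then log the return by swinging the tally counter's lever over to its stop and letting it spring back. Leave the bar gauge, the parts bin, the screwdriver and the gear motor where they are.

Things in the scene. Friction and masses are not known exactly. Their poses are not given: they have to be found in the camera images.
- tee_gauge: The gauge to return, 0.35 kg: flat aluminium T, 110 mm long (x), 16 thick; head at x 27 to 55, 60 wide (y); stem 28 wide. On top a black grip block 44 (x) x 20 (y) mm, centred at x = 8, y = 0, from 16 to 54 mm above the underside. Origin: middle of the 110 mm length, on the underside; z up. Lies flat on the bench, head roughly towards the robot.
- tee_nest: Grey tray 130 (x) x 84 (y) mm, sloping 30 degrees, one of three side by side 88 mm apart in any order. Recess 12 mm deep, T-shaped, 3 mm to spare all round, head at +x; the seated T gauge's frame coincides with this one. Origin: centre of the recess floor; x up the slope (towards the robot), z square out of the floor (up and away from the robot). At x 65 to 115 a card shows its gauge's outline.
- dumbbell_nest: Grey tray 130 (x) x 84 (y) mm, sloping 30 degrees, one of three side by side 88 mm apart in any order. Recess 12 mm deep, dumbbell-shaped (a head at both ends), empty, not the T gauge's place. Origin: centre of the recess floor; x up the slope (towards the robot), z square out of the floor (up and away from the robot). At x 65 to 115 a card shows its gauge's outline.
- bar_nest: Grey tray 130 (x) x 84 (y) mm, sloping 30 degrees, one of three side by side 88 mm apart in any order. Recess 12 mm deep, rectangular, holding the bar gauge. Origin: centre of the recess floor; x up the slope (towards the robot), z square out of the floor (up and away from the robot). At x 65 to 115 a card shows its gauge's outline.
- bar_gauge: Bystander: rectangular aluminium gauge 110 x 40 x 16 mm with the same black grip, centred at x = 0, lying in its own recess in the rack. Origin: centre of its underside.
- counter: Tally counter fixed to the bench: grey housing 100 (x) x 64 (y) x 50 (z) mm with four white number wheels. Origin: centre of its underside. The lever is on its -y side, on a pivot along y at x = 0, y = -42, z = 35 mm.
- advance (a joint): Angle of the counter's lever (rad): 0 at rest, leaning 25 degrees to the counter's -x; it swings towards the counter's +x to its stop at 0.87 and is sprung back to 0 (about 5 N at the bar near the stop). Pivot to bar axis 70 mm.
- lever_bar (a point): Centre of the black bar at the lever's end: 18 mm thick, 48 mm long, lying along the counter's y, about 98 mm above the bench at rest, 105 mm when upright. It moves with the lever.
- parts_bin: Bystander: blue open bin of screws 150 x 110 x 65 mm. Origin: centre of its underside.
- driver: Bystander: electric screwdriver lying on the bench, 225 mm long along its y, 42 mm thick. Origin: about its middle, on the bench.
- gearmotor: Bystander: small gear motor, 120 mm long along x (black gearbox 40 x 52 x 34 mm at -x, shaft to +x). Origin: under the gearbox's shaft side.
There are look-alikes about, which are no part of the job. What is shaped like the tee_gauge but pink or yellow is not meant. Leave any brown look-alike of the part that bears tee_nest alone.

How it is judged (in metres and radians):
On the way, in this order (a step that is already met when the one before it is completed fails the run):
1. the T gauge is lowered flat into its T-shaped recess (within 7 mm along and across, underside less than 6 mm off the recess floor, tilted less than 0.15 rad from it) while the fingers still hold it (x of tee_gauge in the frame of tee_nest between -0.007 and 0.007 m and y of tee_gauge in the frame of tee_nest between -0.007 and 0.007 m and z of tee_gauge in the frame of tee_nest between -0.004 and 0.006 m and angle between the z axis of tee_gauge and the z axis of tee_nest, either way round below 0.15 rad and angle between the x axis of tee_gauge and the x axis of tee_nest, either way round below 0.2 rad and contact force between the fingers and tee_gauge above 0.5 N), for 0.1 s.
2. the counter's lever is swung to its stop (beyond 0.8 rad) (value of joint advance above 0.8 rad), for 0.05 s.
At the end, for the whole second after the job is handed in: T gauge at rest, flat in its own T recess (within 7 mm along and across, under 4 mm off the floor, tilted under 0.08 rad, turned under 0.2 rad); lever sprung back (below 0.1 rad); bar gauge, bin, screwdriver and gear motor within 20 mm of their starts (x of tee_gauge in the frame of tee_nest between -0.007 and 0.007 m and y of tee_gauge in the frame of tee_nest between -0.007 and 0.007 m and z of tee_gauge in the frame of tee_nest between -0.004 and 0.004 m and angle between the z axis of tee_gauge and the z axis of tee_nest, either way round below 0.08 rad and angle between the x axis of tee_gauge and the x axis of tee_nest, either way round below 0.2 rad and linear speed of tee_gauge below 0.02 m/s and value of joint advance below 0.1 rad and distance of each of bar_gauge, parts_bin, driver, gearmotor from where it was at the start of the episode below 0.02 m); the robot touches nothing.
It fails at once if the bar gauge is moved by more than 20 mm (distance of bar_gauge from where it was at the start of the episode above 0.02 m).
It fails at once if the parts bin is moved by more than 20 mm (distance of parts_bin from where it was at the start of the episode above 0.02 m).
It fails at once if the electric screwdriver is moved by more than 20 mm (distance of driver from where it was at the start of the episode above 0.02 m).
It fails at once if the gear motor is moved by more than 20 mm (distance of gearmotor from where it was at the start of the episode above 0.02 m).
It also fails if it takes over 59 s, if anything falls off the work surface, if the arm or the gripper's body presses on something with over 40 N, if the wrist force passes 120 N, or if a joint passes its speed limit or range.

## Robot

A 7-joint arm with a two-finger parallel gripper is mounted at the origin on the work surface. World frame = base frame: x ahead of the robot, y to its left, z up, the work surface at z = 0. Lengths are in mm, angles in rad, forces in N, time in s.
With the tool pointing down it reaches from about 425 to 950 mm from the base axis. Payload 16.7 kg.
Tool frame: the origin (TCP) lies on the centre line of the jaws, within the pads' length; the fingertips stand 22 mm ahead of it and the grasp point (between the pads) lies 3 mm ahead of it (r.tcp_to_tips is the z of the fingertips in the tool frame, in mm); z points along the fingers, y is the line along which they close (so a half turn about z gives the same grasp; the last joint's range is limited). The gripper opens to 94 mm and grips with 3 to 60 N. Pads are 16 mm wide; open, the fingers measure 119 mm over their backs; the gripper's body (75 mm by 177 mm) begins 78 mm behind the grasp point.
Start: joints at [1.052, 0.426, 0.074, 1.606, -0.034, 1.111, -0.067], TCP at [243.932, -629.342, 192.567] pointing down, gripper open.
Joint ranges: [-2.85, 2.85], [-0.5, 2.14], [-1.23, 1.37], [0.21, 2.46], [-1.02, 4.16], [0.16, 2.05], [-2.73, 2.73]. Speed limits (rad/s): [1.89, 1.89, 2.39, 2.39, 3.01, 3.01, 3.01].

## Interface

Orientations are given as a unit quaternion [x, y, z, w].
In Python, from rig import r gives the robot as it stands.
- The arm moves only by the tool play_rows, never from a script. Its argument "motion" is a list of rows, each a list of 3 entries, a list of its own where there are three numbers: the closure, from -1 (fully open) to 1 (shut), then the shift along the tool's x, y, z in m, then the turn, a rotation vector about the tool's x, y, z in rad. A call has 1 to 10 rows; each row shifts and turns the commanded pose from where the row before left it, along the tool's axes as they then stand; what a row does not reach is not made up. A row lasts 1/10 s, in which the tool goes at most 50 mm and 8.59 degrees, less where a joint would pass 70% of its speed; a pose out of reach is approached as far as the arm can. A call with a gripper value outside its range is refused whole. The fingers move at their own pace and stop on an object; "squeeze" is the grip in N (left out, the last holds). Time passes only in rows, so rows that do not move let the fingers close. It gives the time, the measured TCP pose, the force, the opening and the grip force at its end, in the units of the state.
- r.sense(): the state, without advancing time (a new reading comes with each control period).
- r.get_image(name): name is "side" or "top" or "wrist"; returns the picture (420x560x3 uint8, red, green, blue); there is no depth.
- r.camera_model(name): a dict with "fx", "fy", "cx", "cy" (pixels), "R" (3x3) and "t" (3): a world point X has camera coordinates R X + t; the wrist camera has in their place "tool_from_camera" (4x4, takes a point from camera to tool coordinates, whose origin is the TCP and whose axes are the flange's). Camera axes: x right, y down, z forward; pixel columns grow to the right and rows downward; lengths in mm; the calibration is good to about 2 mm. A picture is of the moment at which its call begins: read the wrist's pose just before it. camera_model takes no time and is no camera call.
- r.sign_off(): hands the job in; it is judged then, once.
The state is a dict: "t": time; "q": joint angles; "joint_vel": joint speeds; "joint_efforts": joint torques, N m; "tool_pos": TCP position; "eef_rot": TCP orientation; "force": force on the tool from outside, world axes, zero at the start; "wrist_torque": the same for the moment, N m; "finger_gap": finger opening in mm; "grasp_force": force on a finger pad.
Only numpy, scipy, OpenCV 4.12 (cv2) and the standard library are available. Lean on these libraries where they do the work, as an engineer would, in place of code of your own. Each camera call takes 0.05 s, during which the arm holds its last target. There are 200 camera calls.

## Working session

There is one attempt and no reset: what is moved stays moved. The work goes in short steps, Python scripts to look and compute and a tool call to move; the robot and the scene stay as the last step left them, time stands still between calls to the robot, and variables do not carry over. Pictures are saved under pics/ and viewed, at most 10 in all, crops included, and the job is handed in when it is done.

Besides the shell and the picture viewer there is one more tool, called after "Request:" as a command line: name --argument value ..., lists and objects as JSON in quotes. play_rows: Moves the arm, as the interface text tells. Its arguments: {"type":"object","properties":{"motion":{"type":"array"},"squeeze":{"type":"number"}},"required":["motion"]}

```bash
mkdir -p pics
python3 - <<'E'
from rig import r
import cv2,json
print(r.sense())
for n in ("side","top"):
    cv2.imwrite(f"pics/{n}0.png",r.get_image(n)[:,:,::-1]); m=r.camera_model(n); print(n,m)
print(r.camera_model("wrist"))
E
```

```text
{'t': 0.0, 'q': array([ 1.05153252,  0.42672017,  0.07384567,  1.60660428, -0.03406577,
        1.11080815, -0.06711192]), 'joint_vel': array([ 0.00075216,  0.00302793,  0.00108132, -0.00064083,  0.00321142,
       -0.00031984, -0.00018482]), 'joint_efforts': array([-1.14913099e-03, -9.35810924e+01,  3.66564989e+00, -4.54183102e+01,
       -4.89470491e-02,  2.02296657e-02,  1.09403447e-04]), 'tool_pos': array([ 243.73840129, -628.9668943 ,  191.88458392]), 'eef_rot': array([ 9.82959929e-01,  1.83818847e-01, -1.77299567e-04, -6.15599544e-04]), 'force': array([-0.28604465,  0.25077384,  1.20421586]), 'wrist_torque': array([-0.04922476,  0.01368667,  0.01256616]), 'grasp_force': 0.0, 'finger_gap': 94.13875826433213}
side {'fx': 472.16285814286175, 'fy': 472.16285814286175, 'cx': 279.9820869394591, 'cy': 207.77860307499247, 'R': array([[-0.99561601, -0.09126755,  0.02046923],
       [-0.07410269,  0.63611813, -0.76802508],
       [ 0.05707492, -0.76617489, -0.64009256]]), 't': array([ 511.9444974 ,  105.10232047, 1233.11538478])}
top {'fx': 466.22492439891613, 'fy': 466.22492439891613, 'cx': 283.5983096988733, 'cy': 204.20040154174168, 'R': array([[ 0.02107264, -0.99973535, -0.00922853],
       [-0.98411221, -0.01911392, -0.17651575],
       [ 0.17629265,  0.01280156, -0.98425455]]), 't': array([  25.58296171,  519.20429251, 1141.82500598])}
{'fx': 300.9792274181152, 'fy': 300.9792274181152, 'cx': 283.06924809054976, 'cy': 209.70663906519687, 'tool_from_camera': array([[ 6.11368936e-04, -9.66879616e-01, -2.55232119e-01,
         7.34933078e+01],
       [ 9.99999802e-01,  6.28665692e-04,  1.38100654e-05,
        -1.32408308e+00],
       [ 1.47103006e-04, -2.55232077e-01,  9.66879809e-01,
        -1.92893201e+02],
       [ 0.00000000e+00,  0.00000000e+00,  0.00000000e+00,
         1.00000000e+00]])}
```

View pics/top0.png

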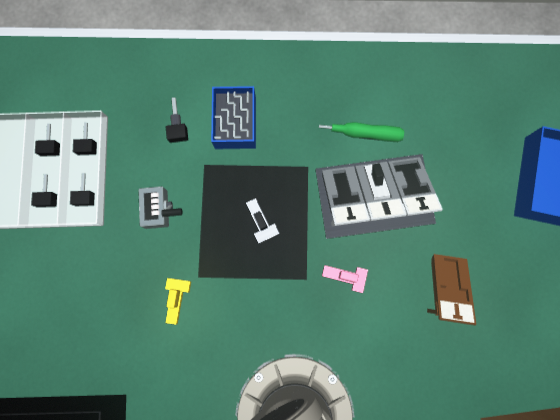

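View pics/side0.png

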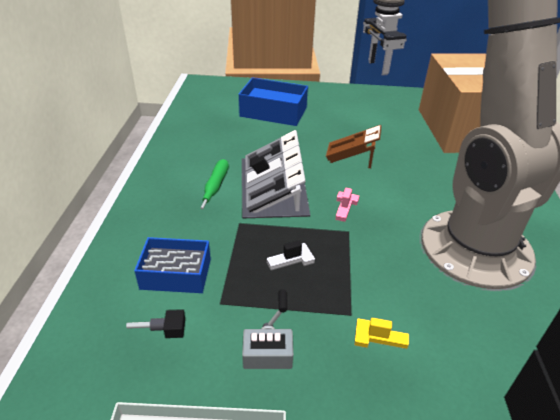

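```bash
cat > h.py <<'E'
import numpy as np, cv2
from rig import r
from scipy.spatial.transform import Rotation as Ro
def cam(n,s=None):
    m=r.camera_model(n)
    if n!="wrist": return m,m["R"],m["t"]
    T=np.eye(4); T[:3,:3]=Ro.from_quat(s["eef_rot"]).as_matrix(); T[:3,3]=s["tool_pos"]
    W=np.linalg.inv(T@m["tool_from_camera"]); return m,W[:3,:3],W[:3,3]
def ray(n,uv,s=None):
    m,R,t=cam(n,s); d=R.T@np.array([(uv[0]-m["cx"])/m["fx"],(uv[1]-m["cy"])/m["fy"],1]); return -R.T@t,d
def onz(n,uv,z,s=None):
    c,d=ray(n,uv,s); return c+d*(z-c[2])/d[2]
def proj(n,X,s=None):
    m,R,t=cam(n,s); p=R@np.asarray(X,float)+t; return np.array([m["fx"]*p[0]/p[2]+m["cx"],m["fy"]*p[1]/p[2]+m["cy"]])
def tri(a,ua,b,ub,s=None):
    A=np.zeros((3,3));B=np.zeros(3);L=[]
    for n,u in((a,ua),(b,ub)):
        c,d=ray(n,u,s); d=d/np.linalg.norm(d); P=np.eye(3)-np.outer(d,d); A+=P;B+=P@c; L.append((P,c))
    X=np.linalg.solve(A,B); return X,[np.linalg.norm(P@(X-c)) for P,c in L]
E
python3 - <<'E'
from h import *
t=cv2.imread("pics/top0.png"); s=cv2.imread("pics/side0.png")
def c(i,x,y,w,h,f): return cv2.resize(i[y:y+h,x:x+w],None,fx=f,fy=f,interpolation=cv2.INTER_CUBIC)
a=np.zeros((600,800,3),np.uint8)
a[0:285,0:390]=c(t,313,148,130,95,3)
a[0:285,400:640]=c(s,235,127,80,95,3)
a[300:580,0:280]=c(t,130,175,70,70,4)
a[300:600,300:600]=c(s,238,285,60,60,5)
cv2.imwrite("pics/crop.png",a)
g=t.copy()[166:275,208:300]; m=(g.min(2)>150).astype(np.uint8)
cs,_=cv2.findContours(m,0,1)
for k in cs:
    if cv2.contourArea(k)>30: print(cv2.contourArea(k),cv2.minAreaRect(k), cv2.approxPolyDP(k,2,True)[:,0]+[208,166])
E
```

```text
526.0 ((51.54379653930664, 52.87957000732422), (42.28854751586914, 22.8358154296875), 64.98310089111328) [[255 198]
 [246 203]
 [259 229]
 [254 234]
 [260 242]
 [278 232]
 [274 224]
 [267 224]]
```

View pics/crop.png

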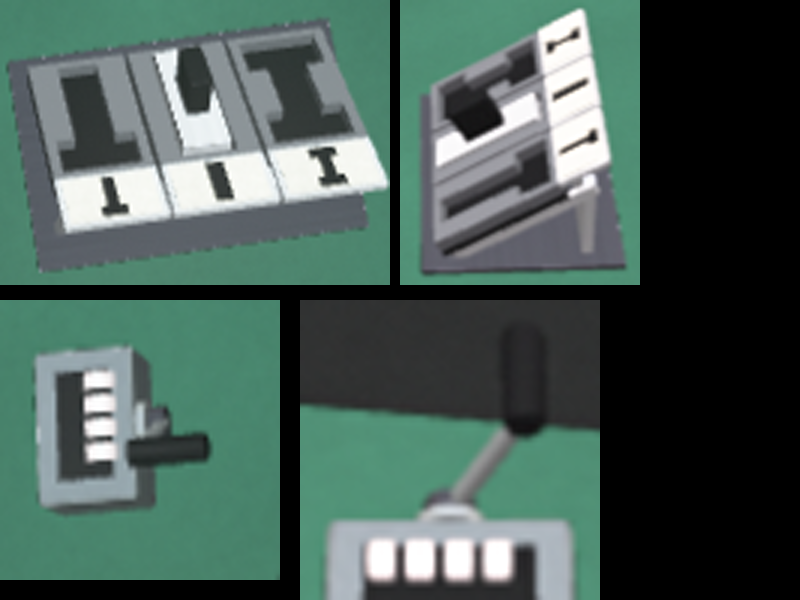

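Run:
```python
from h import *
from scipy.optimize import least_squares
P=lambda u:onz("top",u,16)
h=(P((260,242.5))+P((278.5,232.5)))/2; e=(P((255,197.5))+P((245.5,203)))/2
print("gauge head",h,"stem",e,"len",np.linalg.norm(h-e),"mid",(h+e)/2,"yaw",np.degrees(np.arctan2(*(h-e)[[1,0]])), "headw",np.linalg.norm(P((260,242.5))-P((278.5,232.5))))
T=lambda u,v:(313+u/3,148+v/3); S=lambda u,v:(235+(u-400)/3,127+v/3)
# nest pts: (x,y)
top={(115,-42):T(65,233),(65,-42):T(55,178),(-65,-42):T(28,67),(115,218):T(388,185),(115,44):T(172,218),(65,44):T(163,166),(65,132):T(273,150),(115,132):T(280,202)}
side={(115,-42):S(609,168),(65,-42):S(553,187),(115,44):S(600,110),(115,132):S(592,62),(115,218):S(585,8),(65,44):S(547,130),(65,132):S(542,73)}
for k in top:
    if k in side: print(k,*tri("top",top[k],"side",side[k]))
def pose(p):
    return Ro.from_euler("ZY",[p[3],-np.pi/6]).as_matrix(),p[:3]
def res(p):
    R,t=pose(p); o=[]
    for n,d in(("top",top),("side",side)):
        for k,u in d.items(): o+=list(proj(n,R@np.array([*k,12.])+t)-u)
    return o
s=least_squares(res,[600,-200,60,np.pi],loss="soft_l1")
print(s.x,np.degrees(s.x[3]),np.round(s.fun,1)); print(pose(s.x)[0])
# counter bar: top ends / side ends
Tc=lambda u,v:(130+u/4,175+(v-300)/4); Sc=lambda u,v:(238+(u-300)/5,285+(v-300)/5)
print("bar -y end",tri("top",Tc(205,447),"side",Sc(523,330)),"bar +y end",tri("top",Tc(132,452),"side",Sc(523,425)))
print("housing top",[onz("top",Tc(*c),50)[:2].round() for c in((38,355),(130,347),(137,498),(40,507))])
```

```text
gauge head [435.97547556  71.6496446   16.        ] stem [532.83198999 124.06333722  16.        ] len 110.12892245773827 mid [484.40373277  97.85649091  16.        ] yaw -151.58006003959227 headw 54.20738981051906
(115, -42) [458.20421338 -88.18384216 105.60206154] [np.float64(0.13002355274247698), np.float64(0.13002355274244806)]
(65, -42) [506.69991209 -82.02083553  84.49418204] [np.float64(0.5016801189879613), np.float64(0.5016801189880303)]
(115, 218) [ 498.22944875 -342.67215556  117.62822575] [np.float64(1.6771993199728987), np.float64(1.6771993199728372)]
(115, 44) [ 471.32464881 -173.04482583  108.97684181] [np.float64(0.04419480311652066), np.float64(0.04419480311666878)]
(65, 44) [ 519.1392949  -170.76850462   83.36098388] [np.float64(1.0046387206765883), np.float64(1.0046387206765264)]
(65, 132) [ 532.48340956 -259.75684111   88.98644728] [np.float64(0.3382108207454288), np.float64(0.33821082074544356)]
(115, 132) [ 485.14144304 -259.87150611  105.99640097] [np.float64(1.2974831580739112), np.float64(1.297483158073867)]
[ 559.97557588 -115.98282101   42.77092222    3.28842194] 188.41269830205184 [ 0.2 -1.6 -0.   0.8  0.6  0.2  0.1  0.8  0.2 -1.1 -1.4  0.4 -2.7  1.2
  0.6 -0.4 -1.  -1.6  1.2 -0.2 -0.9 -0.6 -0.9 -1.6 -0.9  1.4  1.1  0.3
  0.9  2.1]
[[-0.85670691  0.14630227  0.49461997]
 [-0.12670149 -0.98923993  0.07315114]
 [ 0.5         0.          0.8660254 ]]
bar -y end (array([485.13273634, 283.56807383, 100.25338432]), [np.float64(0.3297691386436435), np.float64(0.3297691386437413)]) bar +y end (array([481.44287738, 328.95189687,  96.12444543]), [np.float64(0.7144018518071706), np.float64(0.7144018518072689)])
housing top [array([551., 406.]), array([557., 347.]), array([460., 336.]), array([453., 397.])]
```

Request:
play_rows --motion '[[-1,[0,0,-0.02],[0,0,-0.125]],[-1,[0.036,-0.0195,-0.005],[0,0,0]],[-1,[0.036,-0.0195,-0.005],[0,0,0]],[-1,[0.036,-0.0195,-0.005],[0,0,0]],[-1,[0.036,-0.0195,-0.005],[0,0,0]],[-1,[0.036,-0.0195,-0.005],[0,0,0]],[-1,[0.036,-0.0195,-0.005],[0,0,0]],[-1,[0.036,-0.0195,0],[0,0,0]],[-1,[0.036,-0.0195,0],[0,0,0]],[-1,[0.036,-0.0195,0],[0,0,0]]]'

```text
t: 1.1
tool_pos: [446.3, -319.5, 242.5]
eef_rot: [0.97, 0.245, -0.0, -0.0]
force: [1.3, 0.7, -1.0]
finger_gap: 94.2
grasp_force: 0.0
```

Request:
play_rows --motion '[[-1,[0.0225,-0.0376,0.0055],[0,0,0]],[-1,[0.0225,-0.0376,0.0055],[0,0,0]],[-1,[0.0225,-0.0376,0.0055],[0,0,0]],[-1,[0.0225,-0.0376,0.0055],[0,0,0]],[-1,[0.0225,-0.0376,0.0055],[0,0,0]],[-1,[0.0225,-0.0376,0.0055],[0,0,0]],[-1,[0.0225,-0.0376,0.0055],[0,0,0]],[-1,[0.0225,-0.0376,0.0055],[0,0,0]],[-1,[0.0225,-0.0376,0.0055],[0,0,0]],[-1,[0,0,0],[0,0,0]]]'

```text
t: 2.1
tool_pos: [462.7, 78.3, 192.6]
eef_rot: [0.969, 0.248, -0.0, -0.001]
force: [-0.4, -1.4, 0.3]
finger_gap: 93.9
grasp_force: 0.0
```

```bash
cat >> h.py <<'E'
def delta(p,R):
    s=r.sense(); Rn=Ro.from_quat(s["eef_rot"])
    return "rotvec",(Rn.inv()*Ro.from_matrix(R)).as_rotvec().round(4),"shift after turn mm",(R.T@(np.array(p)-s["tool_pos"])).round(1)
def down(yaw):  # tool x at yaw, z down
    c,s_=np.cos(yaw),np.sin(yaw); return np.array([[c,s_,0],[s_,-c,0],[0,0,-1.]])
E
python3 - <<'E'
from h import *
s=r.sense(); im=r.get_image("wrist"); cv2.imwrite("pics/w1.png",im[:,:,::-1])
print(s["t"],s["tool_pos"],delta([477,94,160],down(np.radians(28.4))))
cv2.imwrite("pics/w1.png",im[:,:,::-1])
E
```

```text
2.1 [462.65598655  78.33983901 192.64548623] ('rotvec', array([-0.0009,  0.0004,  0.0037]), 'shift after turn mm', array([21.3, -9.5, 32.7]))
```

View pics/w1.png

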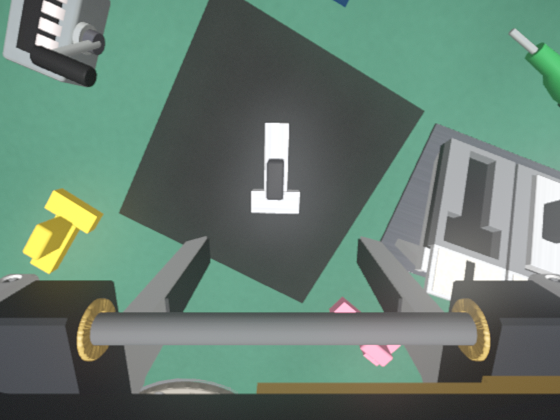

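Run:
```python
from h import *
s=r.sense(); g=cv2.imread("pics/w1.png")
m=np.zeros(g.shape[:2],np.uint8); m[110:225,235:315]=(g[110:225,235:315].min(2)>140)
k=max(cv2.findContours(m,0,1)[0],key=cv2.contourArea)
w=np.array([onz("wrist",p,16,s)[:2] for p in k[:,0].astype(float)+0.0])
hull=cv2.minAreaRect(w.astype(np.float32)); print(hull, cv2.boxPoints(hull).round(1).tolist())
# grip block top: dark within gauge
d=np.zeros_like(m); d[155:203,263:290]=(g[155:203,263:290].max(2)<70); ys,xs=np.nonzero(d)
print("block px",xs.min(),xs.max(),ys.min(),ys.max())
```

```text
((480.6253967285156, 98.73863220214844), (110.19390106201172, 61.01993942260742), 28.64799690246582) [[417.6000061035156, 99.0999984741211], [446.8999938964844, 45.5], [543.5999755859375, 98.4000015258789], [514.4000244140625, 151.89999389648438]]Traceback (most recent call last):
  File "<stdin>", line 9, in <module>
    return umr_minimum(a, axis, None, out, keepdims, initial, where)
ValueError: zero-size array to reduction operation minimum which has no identity
```

Run:
```python
from h import *
print(delta([474.2,94.9,44],down(np.radians(28.65))))
```

```text
('rotvec', array([-0.0009,  0.0004, -0.0006]), 'shift after turn mm', array([ 19.3, -11.6, 148.7]))
```

Request:
play_rows --motion '[[-1,[0.0193,-0.0116,0.02],[0,0,0]],[-1,[0,0,0.03],[0,0,0]],[-1,[0,0,0.03],[0,0,0]],[-1,[0,0,0.02],[0,0,0]],[-1,[0,0,0.015],[0,0,0]],[-1,[0,0,0],[0,0,0]]]'

```text
t: 2.75
tool_pos: [473.5, 91.0, 76.4]
eef_rot: [0.97, 0.244, -0.002, -0.0]
force: [-0.2, -0.2, -0.4]
finger_gap: 93.9
grasp_force: 0.0
```

Run:
```python
from h import *
s=r.sense(); g=r.get_image("wrist"); cv2.imwrite("pics/w2.png",g[:,:,::-1])
print(delta([474.2,94.9,44],down(np.radians(28.65))))
m=np.zeros(g.shape[:2],np.uint8); m[60:330,180:380]=(g[60:330,180:380].min(2)>140)
k=max(cv2.findContours(m,0,1)[0],key=cv2.contourArea)
w=np.array([onz("wrist",p,16,s)[:2] for p in k[:,0].astype(float)]); print(k[:,0].min(0),k[:,0].max(0))
print(cv2.minAreaRect(w.astype(np.float32)))
```

```text
('rotvec', array([-0.0005,  0.0018, -0.0062]), 'shift after turn mm', array([ 1.6, -3.1, 33.6]))
[244 138] [313 264]
((481.36895751953125, 100.85443878173828), (111.9613037109375, 61.89133071899414), 27.099523544311523)
```

View pics/w2.png

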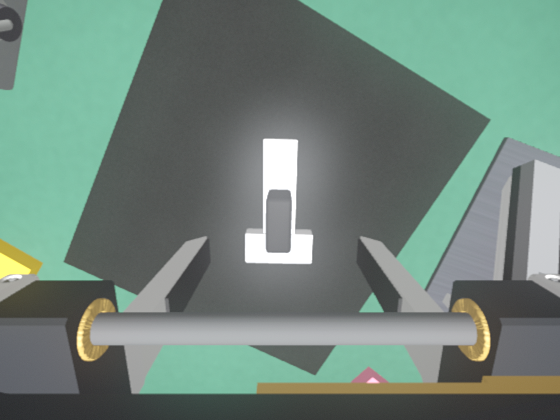

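Request:
play_rows --motion '[[-1,[0.0026,-0.004,0.0],[0,0,0]],[-1,[0,0,0.015],[0,0,0]],[-1,[0,0,0.012],[0,0,0]],[-1,[0,0,0.005],[0,0,0]],[-1,[0,0,0],[0,0,0]],[-1,[0,0,0],[0,0,0]]]'

```text
t: 3.4
tool_pos: [475.3, 97.1, 46.4]
eef_rot: [0.97, 0.245, 0.0, -0.0]
force: [0.3, 0.1, 0.8]
finger_gap: 93.9
grasp_force: 0.0
```

Request:
play_rows --squeeze 30 --motion '[[1,[0,0,0],[0,0,0]],[1,[0,0,0],[0,0,0]],[1,[0,0,0],[0,0,0]],[1,[0,0,0],[0,0,0]],[1,[0,0,0],[0,0,0]],[1,[0,0,0],[0,0,0]],[1,[0,0,0],[0,0,0]],[1,[0,0,0],[0,0,0]],[1,[0,0,0],[0,0,0]],[1,[0,0,0],[0,0,0]]]'

```text
t: 4.4
tool_pos: [475.2, 97.1, 46.1]
eef_rot: [0.97, 0.245, 0.0, -0.0]
force: [-0.2, 0.4, -0.0]
finger_gap: 17.6
grasp_force: 0.0
```

Request:
play_rows --motion '[[1,[0,0,0],[0,0,0]],[1,[0,0,0],[0,0,0]],[1,[0,0,0],[0,0,0]],[1,[0,0,0],[0,0,0]]]'

```text
t: 4.8
tool_pos: [475.2, 97.1, 46.1]
eef_rot: [0.97, 0.245, 0.0, -0.0]
force: [0.5, 0.0, 0.2]
finger_gap: 0.3
grasp_force: 0.0
```

Run:
```python
from h import *
s=r.sense(); print(s["finger_gap"],s["grasp_force"]); g=r.get_image("wrist"); cv2.imwrite("pics/w3.png",g[:,:,::-1])
```

```text
0.3256547959474398 0.0
```

View pics/w3.png

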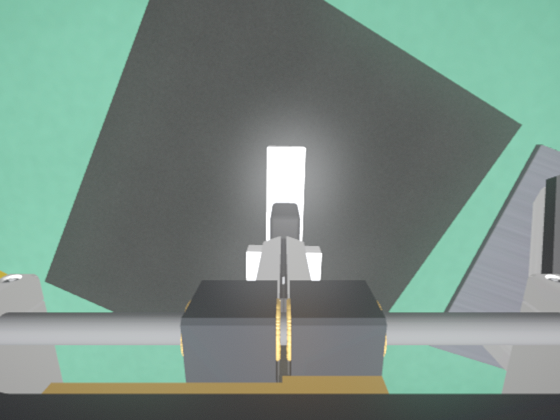

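Run:
```python
from h import *
s=r.sense(); R=Ro.from_quat(s["eef_rot"]).as_matrix(); p=s["tool_pos"]
for z in (22,3): print(z,proj("wrist",R@[0,0,z]+p,s), proj("wrist",R@[8,0,z]+p,s))
for uv in((286,147),(284,279),(285,204)):
    for z in(16,54): print(uv,z,(R.T@(onz("wrist",uv,z,s)-p)).round(1))
m=r.camera_model("wrist")["tool_from_camera"];print(r.camera_model("wrist")["fy"])
cv2.imwrite("pics/s3.png",r.get_image("side")[220:320,210:330,::-1].repeat(5,0).repeat(5,1))
```

```text
22 [284.88702421 231.464765  ] [284.91010584 221.29417001]
3 [285.04439226 240.39428042] [285.07108908 229.40584733]
(286, 147) 16 [61.9  0.7 30.1]
(286, 147) 54 [63.9  0.4 -7.9]
(284, 279) 16 [-43.7  -0.6  30.1]
(284, 279) 54 [-23.7  -0.7  -7.9]
(285, 204) 16 [19.3  0.1 30.1]
(285, 204) 54 [28.6 -0.2 -7.9]
300.9792274181152
```

View pics/s3.png

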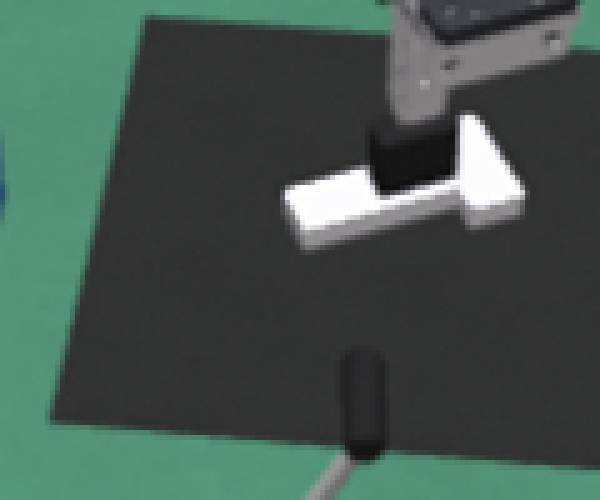

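Run:
```python
from h import *
s=r.sense(); R=Ro.from_quat(s["eef_rot"]).as_matrix(); p=s["tool_pos"]
print(r.tcp_to_tips,s["q"],p)
for z in (22,3,-15,-30): print(z,((proj("side",R@[0,0,z]+p)-[210,220])*5).round(), proj("top",R@[0,0,z]+p).round(1))
# block top centre (z=54) and stem-top points per wrist estimate
for n,x,z in(("stemend",62,16),("blk stem edge",22+8-8,54)): print(n,((proj("side",[*(R@[x,0,0]+p)[:2],z])-[210,220])*5).round())
print("stem end from side",onz("side",(210+286/5,220+187/5),16),onz("side",(210+305/5,220+235/5),16))
print("head end",onz("side",(210+525/5,220+187/5),16))
```

```text
22.0 [ 0.05711927  0.3516187  -0.45643889  2.12864957  0.23537421  0.70855302
 -1.63104381] [475.18186415  97.05819292  46.11695414]
22 [411. 167.] [259.7 221.8]
3 [413. 140.] [259.3 220.8]
-15 [414. 113.] [258.8 219.8]
-30 [415.  91.] [258.4 218.9]
stemend [295. 213.]
blk stem edge [372. 136.]
stem end from side [536.26238491 109.75922255  16.        ] [523.49438489 140.81340927  16.        ]
head end [418.31437589  96.57580545  16.        ]
```

Run:
```python
from h import *
p=np.array([243.7,-629,191.9]); R=Ro.from_quat([.98296,.18382,0,0]).as_matrix()
for y in(-52,52):
    for z in(22,0,-15): print(y,z,proj("side",R@[0,y,z]+p).round(1))
i=cv2.imread("pics/side0.png")[20:90,350:420]
# grey/dark finger vs blue background: print lowest nonblue rows per column
hsv=cv2.cvtColor(i,cv2.COLOR_BGR2HSV); nb=(hsv[:,:,1]<90)
print([(350+c,20+int(np.nonzero(nb[:,c])[0].max())) for c in range(10,60,2) if nb[:,c].any()])
g=cv2.imread("pics/w2.png"); k=g[225:260,170:400].astype(int)
f=(abs(k[:,:,0]-k[:,:,1])<12)&(abs(k[:,:,1]-k[:,:,2])<12)&(k.mean(2)>75)&(k.mean(2)<150)
for rr in range(0,35,4): c=np.nonzero(f[rr])[0]+170; print(225+rr,c[c<285][-3:],c[c>285][:3], c[:2],c[-2:])
```

```text
-52 22 [382.8  85. ]
-52 0 [383.9  78.8]
-52 -15 [384.6  74.5]
52 22 [369.9  72.3]
52 0 [370.8  66.3]
52 -15 [371.4  62.1]
[(364, 32), (366, 32), (368, 59), (370, 62), (372, 62), (374, 59), (376, 47), (378, 40), (380, 40), (382, 74), (384, 74), (386, 74), (388, 73), (390, 65), (392, 54), (394, 49), (396, 48), (398, 48), (400, 48), (402, 48), (404, 44), (406, 40)]
225 [282 283 284] [286 287 288] [170 171] [398 399]
229 [282 283 284] [286 287 288] [170 171] [398 399]
233 [282 283 284] [286 287 288] [170 171] [398 399]
237 [282 283 284] [286 287 288] [170 171] [398 399]
241 [282 283 284] [286 287 288] [170 171] [398 399]
245 [282 283 284] [286 287 288] [170 171] [398 399]
249 [282 283 284] [286 287 288] [170 171] [398 399]
253 [242 243 244] [313 314 315] [170 171] [396 397]
257 [242 243 244] [313 314 315] [170 171] [373 395]
```

Request:
play_rows --motion '[[-1,[0,0,-0.005],[0,0,0]],[-1,[0,0,0],[0,0,0]],[-1,[0,0,0],[0,0,0]],[-1,[0,0,0],[0,0,0]],[-1,[0,0,0],[0,0,0]],[-1,[0,0,0],[0,0,0]],[-1,[0,0,0],[0,0,0]],[-1,[0,0,0.013],[0,0,0]],[-1,[0,0,0.013],[0,0,0]],[-1,[0,0,0],[0,0,0]]]'

```text
t: 5.9
tool_pos: [473.7, 96.8, 22.9]
eef_rot: [0.97, 0.245, -0.002, -0.0]
force: [-0.5, 0.5, -0.3]
finger_gap: 77.2
grasp_force: 0.0
```

Request:
play_rows --motion '[[-1,[0,0,0.005],[0,0,0]],[-1,[0,0,0.005],[0,0,0]],[-1,[0,0,0.004],[0,0,0]],[-1,[0,0,0],[0,0,0]],[-1,[0,0,0],[0,0,0]]]'

```text
t: 6.4
tool_pos: [475.2, 97.1, 11.1]
eef_rot: [0.97, 0.245, -0.0, -0.0]
force: [0.4, 0.1, -0.1]
finger_gap: 93.9
grasp_force: 0.0
```

Request:
play_rows --squeeze 30 --motion '[[1,[0,0,0],[0,0,0]],[1,[0,0,0],[0,0,0]],[1,[0,0,0],[0,0,0]],[1,[0,0,0],[0,0,0]],[1,[0,0,0],[0,0,0]],[1,[0,0,0],[0,0,0]],[1,[0,0,0],[0,0,0]],[1,[0,0,0],[0,0,0]],[1,[0,0,0],[0,0,0]],[1,[0,0,0],[0,0,0]]]'

```text
t: 7.4
tool_pos: [475.2, 96.9, 11.1]
eef_rot: [0.97, 0.245, 0.0, 0.0]
force: [1.9, -0.2, -0.6]
finger_gap: 19.9
grasp_force: 29.9
```

Request:
play_rows --motion '[[1,[0,0,0],[0,0,0]],[1,[0,0,0],[0,0,0]]]'

```text
t: 7.6
tool_pos: [475.3, 97.0, 11.1]
eef_rot: [0.97, 0.245, 0.0, 0.0]
force: [0.5, -0.9, -0.9]
finger_gap: 19.9
grasp_force: 29.9
```

Request:
play_rows --motion '[[1,[0,0,-0.01],[0,0,0]],[1,[0,0,-0.03],[0,0,0]],[1,[0,0,-0.04],[0,0,0]],[1,[0,0,-0.04],[0,0,0]],[1,[0,0,-0.04],[0,0,0]],[1,[0,0,-0.03],[0,0,0]],[1,[0,0,0],[0,0,0]]]'

```text
t: 8.3
tool_pos: [476.8, 97.8, 205.5]
eef_rot: [0.97, 0.245, 0.003, 0.0]
force: [0.3, -0.6, -3.9]
finger_gap: 20.0
grasp_force: 29.9
```

```bash
cat >> h.py <<'E'
def nest(x,y,z,yawdeg):
    R=Ro.from_euler("ZY",[np.radians(yawdeg),-np.pi/6]).as_matrix(); return np.array([x,y,z]),R
def target(o,R,h,g=(6.9,0,11.1)):
    Rt=np.c_[-R[:,0],R[:,1],-R[:,2]]; return o-Rt@np.array(g)+h*R[:,2],Rt
E
python3 - <<'E'
from h import *
o,R=nest(560,-116,42.8,188.4); p,Rt=target(o,R,80)
print(r.sense()["tool_pos"],r.sense()["grasp_force"],p); print(delta(p,Rt))
# yaw only turn, then world delta in yawed frame
s=r.sense(); D=down(np.radians(8.4)); print(delta(p,D)); print((D.T@Rt).round(3))
E
```

```text
[476.80119394  97.78059479 205.48181862] 29.920296370983124 [ 599.14988346 -110.21884818  125.14491428]
('rotvec', array([ 0.0922, -0.5244,  0.34  ]), 'shift after turn mm', array([118.7, 223.6,  24.2]))
('rotvec', array([ 0.001 , -0.0061,  0.3482]), 'shift after turn mm', array([ 90.7, 223.6,  80.3]))
[[ 0.866  0.    -0.5  ]
 [-0.     1.     0.   ]
 [ 0.5   -0.     0.866]]
```

Request:
play_rows --motion '[[1,[0,0,0],[0,0,0.116]],[1,[0,0,0],[0,0,0.116]],[1,[0,0,0],[0,0,0.116]],[1,[0.013,0.032,0],[0,0,0]],[1,[0.013,0.032,0],[0,0,0]],[1,[0.013,0.032,0],[0,0,0]],[1,[0.013,0.032,0],[0,0,0]],[1,[0.013,0.032,0],[0,0,0]],[1,[0.013,0.032,0],[0,0,0]],[1,[0.013,0.032,0],[0,0,0]]]'

```text
t: 9.3
tool_pos: [597.7, -112.2, 200.1]
eef_rot: [0.997, 0.074, -0.001, -0.0]
force: [-0.3, 0.5, -2.9]
finger_gap: 20.1
grasp_force: 29.9
```

Request:
play_rows --motion '[[1,[0,0,0],[0,-0.105,0]],[1,[0,0,0],[0,-0.105,0]],[1,[0,0,0],[0,-0.105,0]],[1,[0,0,0],[0,-0.105,0]],[1,[0,0,0],[0,-0.1036,0]],[1,[0,0,0],[0,0,0]],[1,[0,0,0],[0,0,0]]]'

```text
t: 10.0
tool_pos: [597.8, -110.7, 199.4]
eef_rot: [0.963, 0.071, -0.258, 0.019]
force: [0.1, -0.7, -4.1]
finger_gap: 19.6
grasp_force: 30.0
```

Run:
```python
from h import *
s=r.sense(); o,R=nest(560,-116,42.8,188.4); p,Rt=target(o,R,70)
print(delta(p,Rt),s["tool_pos"])
cv2.imwrite("pics/w4.png",r.get_image("wrist")[:,:,::-1])
```

```text
('rotvec', array([-0.0006,  0.0006,  0.0013]), 'shift after turn mm', array([38.3, -0.3, 73.6])) [ 597.80467714 -110.73827298  199.38915101]
```

View pics/w4.png

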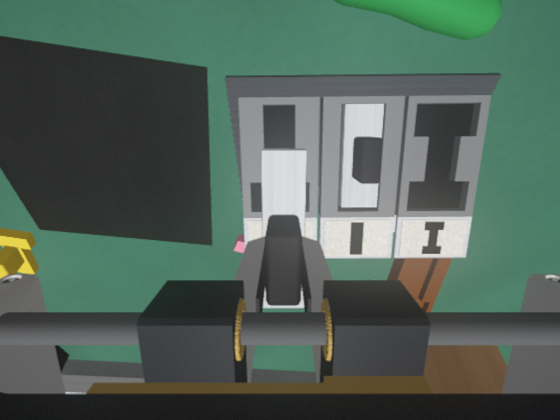

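```bash
cat >> h.py <<'E'
def ontool(uv,zt):
    m=r.camera_model("wrist"); T=m["tool_from_camera"]; d=T[:3,:3]@np.array([(uv[0]-m["cx"])/m["fx"],(uv[1]-m["cy"])/m["fy"],1]); c=T[:3,3]
    return (c+d*(zt-c[2])/d[2])[:2].round(1)
E
python3 - <<'E'
from h import *
g=cv2.cvtColor(cv2.imread("pics/w4.png"),cv2.COLOR_BGR2GRAY)
print("row120",g[115:125,225:330].mean(0).round().astype(int).tolist())
print("col280",g[70:160,270:290].mean(1).round().astype(int).tolist())
print("stem row165",g[160:170,250:316].mean(0).round().astype(int).tolist())
print("cardrow235",g[240:248,385:475].mean(0).round().astype(int).tolist())
E
```

```text
row120 [113, 113, 113, 114, 114, 109, 101, 96, 94, 95, 95, 95, 95, 101, 128, 147, 148, 148, 148, 148, 148, 148, 148, 148, 148, 148, 148, 148, 149, 148, 148, 149, 149, 149, 148, 149, 149, 137, 104, 70, 66, 67, 68, 68, 68, 68, 68, 68, 69, 69, 69, 69, 69, 70, 70, 70, 70, 70, 70, 70, 70, 70, 71, 71, 70, 71, 71, 71, 70, 84, 125, 150, 150, 150, 150, 150, 150, 150, 150, 150, 150, 150, 150, 150, 150, 150, 150, 150, 150, 150, 150, 150, 150, 144, 123, 92, 76, 103, 136, 150, 150, 150, 150, 150, 150]
col280 [114, 114, 114, 115, 114, 80, 62, 86, 93, 94, 95, 95, 95, 95, 96, 95, 95, 96, 98, 97, 95, 95, 96, 97, 97, 96, 100, 139, 148, 148, 148, 148, 148, 148, 126, 85, 65, 65, 66, 66, 66, 67, 67, 67, 67, 68, 68, 68, 69, 69, 70, 70, 71, 71, 72, 72, 73, 73, 73, 74, 74, 75, 76, 76, 76, 77, 77, 77, 78, 78, 79, 79, 80, 80, 81, 81, 81, 84, 115, 132, 182, 216, 219, 218, 217, 218, 217, 217, 218, 217]
stem row165 [153, 153, 153, 153, 154, 153, 154, 154, 154, 153, 149, 179, 214, 219, 218, 216, 215, 215, 215, 214, 213, 213, 214, 216, 218, 219, 219, 218, 218, 218, 218, 219, 220, 220, 220, 219, 219, 218, 217, 217, 218, 218, 217, 217, 216, 215, 216, 218, 219, 220, 220, 220, 220, 221, 221, 208, 178, 156, 156, 156, 156, 156, 156, 156, 156, 156]
cardrow235 [226, 224, 222, 218, 216, 216, 203, 164, 129, 136, 182, 213, 215, 214, 206, 208, 220, 222, 224, 224, 223, 223, 224, 225, 224, 222, 220, 221, 222, 222, 220, 219, 220, 222, 224, 224, 220, 210, 194, 192, 192, 192, 170, 109, 85, 85, 86, 86, 86, 85, 88, 130, 177, 193, 191, 195, 213, 223, 223, 223, 224, 224, 223, 222, 221, 222, 222, 222, 222, 223, 222, 222, 223, 222, 222, 223, 223, 222, 219, 215, 214, 212, 191, 142, 121, 120, 120, 119, 119, 119]
```

Run:
```python
from h import *
for z in (135,142.7,150):
    print(z,"tray L,R",ontool((239,119.5),z),ontool((319.2,119.5),z),"rec",ontool((263.1,119.5),z),ontool((294.8,119.5),z),"end",ontool((279,104.6),z),"low edge",ontool((279,96.9),z),"row218 card edge",ontool((282,217.5),z))
for z in(-4.9,):print("gauge",ontool((260.8,165),z),ontool((306,165),z),"end",ontool((283.5,149.8),z))
```

```text
135 tray L,R [ 83.8 -47.1] [83.8 36.5] rec [ 83.8 -21.9] [83.8 11.1] end [98.5 -5.3] low edge [106.   -5.3] row218 card edge [-22.6  -2.3]
142.7 tray L,R [ 84.  -48.1] [84.1 37.4] rec [ 84.  -22.4] [84.  11.4] end [99.1 -5.4] low edge [106.7  -5.4] row218 card edge [-24.8  -2.3]
150 tray L,R [ 84.2 -49.2] [84.3 38.3] rec [ 84.3 -22.9] [84.3 11.7] end [99.7 -5.5] low edge [107.5  -5.5] row218 card edge [-27.   -2.3]
gauge [ 52.1 -14.9] [52.1 13.1] end [61.4 -0.9]
```

Request:
play_rows --motion '[[1,[0.012,-0.0015,0],[0,0,0]],[1,[0.012,-0.0015,0.01],[0,0,0]],[1,[0.0107,-0.0014,0.015],[0,0,0]],[1,[0,0,0.02],[0,0,0]],[1,[0,0,0.02],[0,0,0]],[1,[0,0,0.02],[0,0,0]],[1,[0,0,0.01],[0,0,0]],[1,[0,0,0.004],[0,0,0]],[1,[0,0,0],[0,0,0]],[1,[0,0,0],[0,0,0]]]'

```text
t: 11.05
tool_pos: [578.7, -109.6, 98.5]
eef_rot: [0.963, 0.071, -0.258, 0.019]
force: [-0.0, 0.6, -3.5]
finger_gap: 20.2
grasp_force: 30.0
```

Run:
```python
from h import *
s=r.sense(); o,R=nest(560,-116,42.8,188.4); p,Rt=target(o,R,0)
print(delta(p,Rt),s["tool_pos"])
cv2.imwrite("pics/w5.png",r.get_image("wrist")[:,:,::-1])
```

```text
('rotvec', array([ 0.0001, -0.0012,  0.0002]), 'shift after turn mm', array([ 4.1,  3.6, 46.9])) [ 578.72716782 -109.57099527   98.50347782]
```

View pics/w5.png

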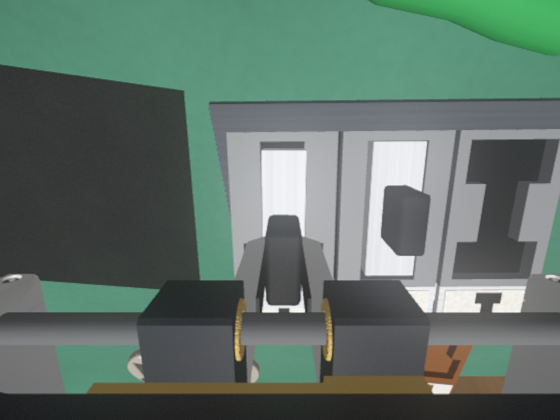

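```bash
cat > edge.py <<'E'
from h import *
def edges(a,off,th=18):
    d=np.diff(a.astype(float)); o=[];i=0
    while i<len(d):
        if abs(d[i])>6:
            j=i
            while j<len(d) and abs(d[j])>6 and d[j]*d[i]>0: j+=1
            if abs(d[i:j].sum())>th: o.append((round(off+float((np.arange(i,j)+.5)@d[i:j]/d[i:j].sum()),1),int(d[i:j].sum())))
            i=j
        else: i+=1
    return o
def prof(f,rows,cols,axis): 
    g=cv2.cvtColor(cv2.imread(f),cv2.COLOR_BGR2GRAY)[rows[0]:rows[1],cols[0]:cols[1]]
    return edges(g.mean(axis),cols[0] if axis==0 else rows[0])
E
python3 - <<'E'
from edge import *
f="pics/w5.png"
for a in((143,148),(160,165),(180,185),(205,210)): print(a,prof(f,a,(215,350),0))
for c in((264,272),(280,288),(296,303)): print(c,prof(f,(95,165),c,1))
print("tray",prof(f,(95,165),(235,255),1),prof(f,(95,165),(312,335),1))
E
```

```text
(143, 148) [(226.5, 55), (259.7, -73), (303.8, 72), (337.5, -85), (341.7, 85)]
(160, 165) [(227.4, 53), (261.0, 81), (305.7, -63), (336.9, -77), (341.3, 75)]
(180, 185) [(228.5, 53), (261.3, 71), (305.1, -63), (336.1, -67), (340.5, 76)]
(205, 210) [(230.0, 52), (262.0, 59), (304.6, -61), (335.3, -78), (339.4, 80)]
(264, 272) [(100.6, -59), (103.4, 37), (131.7, 49), (141.3, -76), (149.1, 131)]
(280, 288) [(100.5, -56), (102.9, 30), (131.4, 49), (141.0, -68), (149.2, 132)]
(296, 303) [(100.3, -56), (102.8, 33), (131.3, 49), (141.0, -69), (149.3, 131)]
tray [(100.9, -58), (103.7, 33), (131.9, 47)] [(100.0, -54), (102.7, 34), (131.0, 44)]
```

Run:
```python
from edge import *
for z in (36,40,44):
    print(z,"tray",ontool((226.5,145.5),z),ontool((337.5,145.5),z),"rec",ontool((259.7,145.5),z),ontool((303.8,145.5),z),"end",ontool((282,141.1),z),"low",ontool((282,131.4),z))
print("gauge",ontool((261,162.5),-4.9),ontool((305.7,162.5),-4.9),ontool((262,207.5),-4.9),ontool((304.6,207.5),-4.9),"end",ontool((283.4,149.2),-4.9))
```

```text
36 tray [ 62.  -43.1] [62.  39.3] rec [ 62.  -18.5] [62.  14.3] end [65.2 -1.9] low [72.1 -1.9]
40 tray [ 61.8 -43.9] [61.8 40. ] rec [ 61.8 -18.8] [61.8 14.6] end [65.1 -1.9] low [72.1 -1.9]
44 tray [ 61.6 -44.6] [61.6 40.7] rec [ 61.6 -19.1] [61.6 14.8] end [64.9 -1.9] low [72.1 -1.9]
gauge [ 53.7 -14.8] [53.7 12.9] [ 24.9 -14.6] [24.9 12.7] end [61.7 -0.9]
```

Request:
play_rows --motion '[[1,[0.0004,-0.0011,0],[0,0,-0.007]],[1,[0,0,0.008],[0,0,0]],[1,[0,0,0.008],[0,0,0]],[1,[0,0,0.008],[0,0,0]],[1,[0,0,0.004],[0,0,0]],[1,[0,0,0.003],[0,0,0]],[1,[0,0,0.003],[0,0,0]],[1,[0,0,0.002],[0,0,0]],[1,[0,0,0],[0,0,0]]]'

```text
t: 12.0
tool_pos: [560.3, -111.2, 66.5]
eef_rot: [0.963, 0.074, -0.258, 0.018]
force: [0.3, -0.1, -3.7]
finger_gap: 19.9
grasp_force: 30.0
```

Request:
play_rows --motion '[[1,[0,0,0.0015],[0,0,0]],[1,[0,0,0.001],[0,0,0]],[1,[0,0,0],[0,0,0]]]'

```text
t: 12.3
tool_pos: [559.1, -111.4, 64.4]
eef_rot: [0.963, 0.074, -0.258, 0.018]
force: [0.2, 0.3, -3.8]
finger_gap: 19.6
grasp_force: 30.0
```

No contact yet (38.5 mm down); creep on.

Request:
play_rows --motion '[[1,[0,0,0.001],[0,0,0]],[1,[0,0,0.001],[0,0,0]],[1,[0,0,0],[0,0,0]]]'

```text
t: 12.6
tool_pos: [558.1, -111.6, 62.6]
eef_rot: [0.963, 0.074, -0.258, 0.018]
force: [0.3, 0.2, -2.8]
finger_gap: 20.0
grasp_force: 30.0
```

Request:
play_rows --motion '[[1,[0,0,0.001],[0,0,0]],[1,[0,0,0.001],[0,0,0]],[1,[0,0,0],[0,0,0]]]'

```text
t: 12.9
tool_pos: [557.8, -111.5, 61.7]
eef_rot: [0.963, 0.074, -0.258, 0.018]
force: [3.0, 0.4, 5.3]
finger_gap: 19.9
grasp_force: 30.0
```

Request:
play_rows --motion '[[1,[0,0,0.001],[0,0,0]],[1,[0,0,0],[0,0,0]]]'

```text
t: 13.1
tool_pos: [557.8, -111.5, 61.6]
eef_rot: [0.963, 0.074, -0.257, 0.018]
force: [3.7, 1.9, 14.3]
finger_gap: 19.7
grasp_force: 30.0
```

Run:
```python
from edge import *
f="pics/w6.png"; cv2.imwrite(f,r.get_image("wrist")[:,:,::-1])
for a in((155,160),(180,185),(205,210)): print(a,prof(f,a,(200,360),0))
for c in((264,272),(280,288),(296,303)): print(c,prof(f,(100,180),c,1))
print("tray",prof(f,(100,180),(235,250),1),prof(f,(100,180),(312,335),1))
```

```text
(155, 160) [(217.3, 51), (257.4, -71), (260.8, 131), (306.4, -134), (310.8, 68), (351.2, -77), (357.2, 64)]
(180, 185) [(218.7, 52), (257.8, -64), (261.3, 127), (305.5, -130), (310.5, 63), (349.6, -80), (355.8, 65)]
(205, 210) [(220.0, 44), (258.5, -70), (261.7, 126), (305.1, -136), (309.8, 69), (348.3, -80), (354.3, 64)]
(264, 272) [(132.0, 42), (143.9, -68), (149.3, 130)]
(280, 288) [(132.1, 41), (143.9, -69), (149.5, 137)]
(296, 303) [(132.4, 47), (143.9, -70), (149.5, 136)]
tray [(132.1, 43)] [(132.0, 42)]
```

View pics/w6.png

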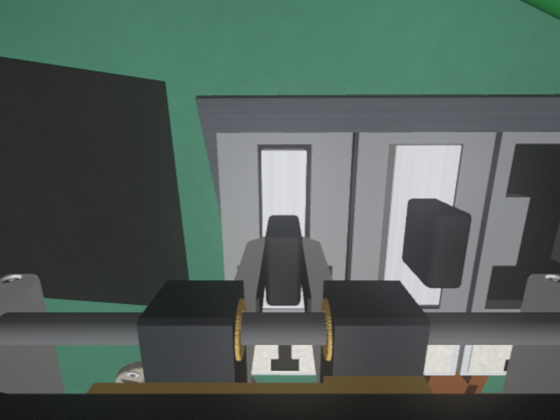

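Request:
play_rows --motion '[[1,[0,0,-0.001],[0,0,0]],[-0.3,[0,0,0],[0,0,0]],[-0.3,[0,0,0],[0,0,0]],[-0.3,[0,0,0],[0,0,0]],[-0.3,[0,0,0],[0,0,0]],[-0.3,[0,0,0],[0,0,0]],[-0.3,[0,0,0],[0,0,0]],[-0.3,[0,0,0],[0,0,0]]]'

```text
t: 13.95
tool_pos: [557.2, -111.7, 61.0]
eef_rot: [0.963, 0.074, -0.258, 0.018]
force: [-0.4, 0.3, 0.2]
finger_gap: 60.9
grasp_force: 0.0
```

Request:
play_rows --motion '[[-0.3,[0,0,-0.01],[0,0,0]],[-0.3,[0,0,-0.02],[0,0,0]],[-0.3,[0,0,-0.03],[0,0,0]],[-0.3,[0,0,-0.03],[0,0,0]],[-0.3,[0,0,-0.03],[0,0,0]],[-0.3,[0,0,-0.02],[0,0,0]],[-0.3,[0,0,0],[0,0,0]]]'

```text
t: 14.65
tool_pos: [628.6, -100.9, 184.9]
eef_rot: [0.964, 0.074, -0.256, 0.018]
force: [0.3, -0.2, -0.7]
finger_gap: 61.2
grasp_force: 0.0
```

Run:
```python
from edge import *
s=r.sense(); print(s["t"],s["tool_pos"],s["force"],s["finger_gap"])
f="pics/w7.png"; w=r.get_image("wrist")[:,:,::-1]; t=r.get_image("top")[:,:,::-1]; sd=r.get_image("side")[:,:,::-1]
cv2.imwrite(f,w)
a=np.zeros((600,800,3),np.uint8); a[:420,:560]=w; a[420:600,:240]=cv2.resize(sd[127:217,235:355],None,fx=2,fy=2); 
a[400:600,570:790]=cv2.resize(sd[275:375,230:340],None,fx=2,fy=2); a[:285,570:800]=cv2.resize(t[150:245,315:392],(230,285))
cv2.imwrite("pics/c7.png",a)
```

```text
14.65 [ 628.61707098 -100.88867036  184.9325472 ] [ 0.29148683 -0.23004792 -0.67216433] 61.17671743919506
```

View pics/c7.png

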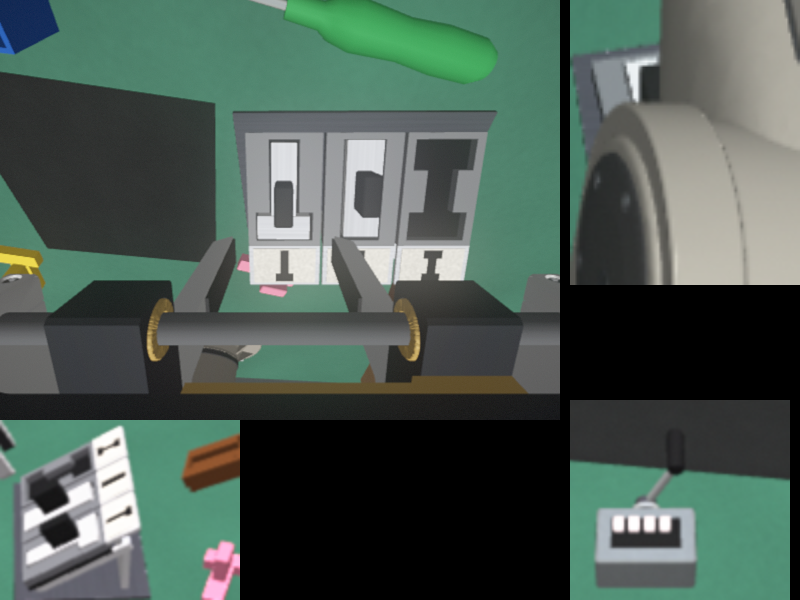

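Request:
play_rows --motion '[[1,[0,0,-0.01],[0,0.105,0]],[1,[0,0,-0.01],[0,0.105,0]],[1,[0,0,0],[0,0.105,0]],[1,[0,0,0],[0,0.105,0]],[1,[0,0,0],[0,0.1,0]],[1,[0,0,0],[0,0,0]]]'

```text
t: 15.4
tool_pos: [632.9, -101.7, 200.4]
eef_rot: [0.997, 0.075, -0.001, -0.001]
force: [-0.7, 0.1, -0.2]
finger_gap: 16.7
grasp_force: 0.0
```

Run:
```python
from h import *
print(r.sense()["tool_pos"],delta([440,298,150],down(np.radians(5.8))))
```

```text
[ 632.88347447 -101.65631241  200.35307577] ('rotvec', array([-0.0022,  0.0015,  0.0496]), 'shift after turn mm', array([-151.5, -417.1,   50.4]))
```

Request:
play_rows --motion '[[1,[0,0,0],[0,0,0.0496]],[1,[-0.0125,-0.0345,0],[0,0,0]],[1,[-0.0125,-0.0345,0],[0,0,0]],[1,[-0.0125,-0.0345,0],[0,0,0]],[1,[-0.0125,-0.0345,0],[0,0,0]],[1,[-0.0125,-0.0345,0],[0,0,0]],[1,[-0.0125,-0.0345,0],[0,0,0]],[1,[-0.0125,-0.0345,0],[0,0,0]],[1,[-0.0125,-0.0345,0],[0,0,0]],[1,[-0.0125,-0.0345,0],[0,0,0]]]'

```text
t: 16.4
tool_pos: [490.4, 198.1, 201.0]
eef_rot: [0.999, 0.052, -0.003, -0.001]
force: [1.8, 0.5, 0.3]
finger_gap: 0.4
grasp_force: 0.0
```

Request:
play_rows --motion '[[1,[-0.0125,-0.0345,0],[0,0,0]],[1,[-0.0125,-0.0345,0],[0,0,0]],[1,[-0.0125,-0.0345,0],[0,0,0]],[1,[0,0,0.025],[0,0,0]],[1,[0,0,0.025],[0,0,0]],[1,[0,0,0],[0,0,0]],[1,[0,0,0],[0,0,0]]]'

```text
t: 17.1
tool_pos: [443.2, 296.2, 151.9]
eef_rot: [0.999, 0.052, -0.003, -0.001]
force: [0.3, 1.3, 1.6]
finger_gap: 0.3
grasp_force: 0.0
```

Run:
```python
from edge import *
s=r.sense(); print(s["t"],s["tool_pos"],s["finger_gap"],delta([440,298,61],down(np.radians(5.8))))
w=r.get_image("wrist")[:,:,::-1]; cv2.imwrite("pics/w8.png",w)
```

```text
17.1 [443.15656839 296.1805322  151.93164609] 0.27438418313402047 ('rotvec', array([-0.0026,  0.0057,  0.002 ]), 'shift after turn mm', array([-3. , -2.1, 90.9]))
```

View pics/w8.png

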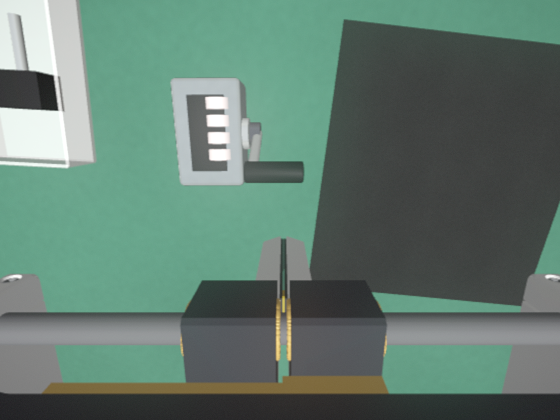

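Request:
play_rows --motion '[[1,[0,0,0.03],[0,0,0]],[1,[0,0,0.03],[0,0,0]],[1,[0,0,0.03],[0,0,0]],[1,[0.01,0,0],[0,0,0]],[1,[0.01,0,0],[0,0,0]],[1,[0.01,0,0],[0,0,0]],[1,[0.01,0,0],[0,0,0]],[1,[0,0,0],[0,0,0]]]'

```text
t: 17.95
tool_pos: [484.8, 301.1, 62.9]
eef_rot: [0.999, 0.051, -0.001, -0.002]
force: [-2.7, 0.3, 3.0]
finger_gap: 0.6
grasp_force: 1.5
```

Request:
play_rows --motion '[[1,[0.01,0,0],[0,0,0]],[1,[0.01,0,0],[0,0,0]],[1,[0.008,0,0],[0,0,0]],[1,[0.004,0,0],[0,0,0]],[1,[0,0,0],[0,0,0]]]'

```text
t: 18.45
tool_pos: [514.8, 304.2, 61.5]
eef_rot: [0.999, 0.051, -0.002, -0.002]
force: [-3.4, 0.7, 2.2]
finger_gap: 0.4
grasp_force: 1.9
```

Request:
play_rows --motion '[[1,[0.003,0,0],[0,0,0]],[1,[0.003,0,0],[0,0,0]],[1,[0,0,0],[0,0,0]]]'

```text
t: 18.75
tool_pos: [519.8, 304.4, 61.1]
eef_rot: [0.999, 0.052, -0.003, -0.001]
force: [-5.3, 0.4, -2.2]
finger_gap: 0.6
grasp_force: 2.5
```

Request:
play_rows --motion '[[1,[0.002,0,0],[0,0,0]],[1,[0.002,0,0],[0,0,0]],[1,[0,0,0],[0,0,0]]]'

```text
t: 19.05
tool_pos: [523.5, 304.5, 61.0]
eef_rot: [0.999, 0.052, -0.003, -0.001]
force: [-5.3, 0.3, -4.4]
finger_gap: 0.7
grasp_force: 2.9
```

Request:
play_rows --motion '[[1,[0.0015,0,0],[0,0,0]],[1,[0,0,0],[0,0,0]]]'

```text
t: 19.25
tool_pos: [524.3, 304.6, 60.8]
eef_rot: [0.999, 0.052, -0.003, -0.001]
force: [-9.1, 0.2, -3.4]
finger_gap: 0.1
grasp_force: 4.2
```

Force rising: near the stop. One more millimetre or two.

Request:
play_rows --motion '[[1,[0.001,0,0],[0,0,0]],[1,[0,0,0],[0,0,0]]]'

```text
t: 19.45
tool_pos: [524.6, 304.6, 60.7]
eef_rot: [0.999, 0.052, -0.004, -0.001]
force: [-13.3, -1.7, -2.6]
finger_gap: 0.3
grasp_force: 6.2
```

Request:
play_rows --motion '[[1,[0.001,0,0],[0,0,0]],[1,[0,0,0],[0,0,0]]]'

```text
t: 19.65
tool_pos: [524.9, 304.7, 60.6]
eef_rot: [0.999, 0.052, -0.004, -0.0]
force: [-16.8, -2.5, 1.3]
finger_gap: 0.5
grasp_force: 8.4
```

Request:
play_rows --motion '[[1,[-0.005,0,0],[0,0,0]],[1,[-0.01,0,0],[0,0,0]],[1,[-0.015,0,0],[0,0,0]],[1,[-0.015,0,0],[0,0,0]],[1,[-0.015,0,0],[0,0,0]],[1,[-0.015,0,0],[0,0,0]],[1,[-0.015,0,0],[0,0,0]],[1,[0,0,-0.04],[0,0,0]],[1,[0,0,-0.045],[0,0,0]],[1,[0,0,0],[0,0,0]]]'

```text
t: 20.65
tool_pos: [440.6, 297.9, 152.3]
eef_rot: [0.999, 0.052, 0.002, -0.003]
force: [0.7, -0.2, -1.4]
finger_gap: 0.8
grasp_force: 0.0
```

Run:
```python
from edge import *
s=r.sense(); print(s["t"],s["tool_pos"],s["force"],s["joint_vel"].round(3))
a=cv2.imread("pics/side0.png").astype(int); b=r.get_image("side")[:,:,::-1].astype(int)
d=abs(a-b).max(2); print("counter/lever diff",(d[285:370,240:300]>40).sum(),"bin",(d[235:295,135:212]>40).sum(),"driver",(d[155:210,198:232]>40).sum(),"motor",(d[305:345,120:190]>40).sum())
cv2.imwrite("pics/s9.png",b)
m=(b.max(2)<75); 
# T gauge in nest: compare rack region to the side picture just after release
c=cv2.imread("pics/c7.png")[420:600,:240].astype(int); e=cv2.resize(b[127:217,235:355].astype(np.uint8),None,fx=2,fy=2).astype(int)
print("rack diff since release",(abs(c-e).max(2)[:,:150]>40).sum())
```

```text
20.65 [440.57068209 297.90855158 152.3043252 ] [ 0.72255229 -0.16426895 -1.36206353] [-0.011  0.059  0.021  0.064  0.041 -0.082 -0.039]
counter/lever diff 0 bin 0 driver 0 motor 0
rack diff since release 8005[ WARN:0@1.074] global loadsave.cpp:1063 imwrite_ Unsupported depth image for selected encoder is fallbacked to CV_8U.
```

Run:
```python
from edge import *
o,R=nest(557,-113,44,188.4); g=r.get_image("top")
for q in((-45,0,16),(-25,0,16),(8,0,54),(41,22,16),(41,-22,16),(0,30,12)):
    u=proj("top",R@np.array(q,float)+o).round().astype(int); print(q,u,g[u[1],u[0]])
print(r.sense()["joint_vel"].round(3)); print(r.sign_off())
```

```text
(-45, 0, 16) [339 174] [44 51 50]
(-25, 0, 16) [340 179] [45 52 50]
(8, 0, 54) [343 179] [49 55 54]
(41, 22, 16) [354 198] [238 243 245]
(41, -22, 16) [336 200] [237 242 244]
(0, 30, 12) [354 186] [141 149 153]
[-0.004  0.034  0.01   0.025  0.006 -0.008 -0.004]
the job is handed in; nothing more can be done
None
```

The T gauge is flat in its own recess and was seated before I let go; the lever went to its stop and sprang back, and I handed the job in at about 21 s of the 59 s with no verdict returned. The bin, screwdriver and gear motor look unmoved; the bar gauge I saw only in the picture after release, still in its recess. The last top view showed the gauge's head in place but not its stem, and I viewed 12 pictures where the limit was 10.

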